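# Slide along the kettle's heat bar to boil

### The arm

A 7-joint arm with a two-finger parallel gripper is mounted at the origin on the work surface. World frame = base frame: x ahead of the robot, y to its left, z up, the work surface at z = 0. Lengths are in mm, angles in rad, forces in N, time in s.
With the tool pointing down it reaches from about 400 to 850 mm from the base axis. Payload 10.4 kg.
Tool frame: the origin (TCP) lies midway between the tips of the shut fingers; the grasp point (between the pads) lies ctrl.grasp_offset behind it (ctrl.grasp_offset is the distance from the TCP to the grasp point, in mm); z points along the fingers, y is the line along which they close (so a half turn about z gives the same grasp; the last joint's range is limited). The gripper opens to 87 mm and grips with 3 to 60 N. Pads are 19 mm wide; open, the fingers measure 117 mm over their backs; the gripper's body (75 mm by 190 mm) begins 51 mm behind the grasp point.
Start: joints at [1.136, 0.332, -0.065, 1.46, 0.022, 1.35, -0.088], TCP at [250.186, -572.765, 222.576] pointing down, gripper open.
Joint ranges: [-2.6, 2.6], [-0.5, 2.12], [-1.47, 1.34], [0.16, 2.42], [-1.27, 4.41], [0.06, 2.06], [-2.6, 2.6]. Speed limits (rad/s): [2.22, 2.22, 2.79, 2.79, 3.14, 3.14, 3.14].

### API

Orientations are given as a unit quaternion [w, x, y, z].
In Python, from rig import ctrl gives the robot as it stands.
- The arm moves only by the shell command python3 -m inch 'ROWS'. ROWS is JSON, a list of rows, each an object with "rot": the turn, a rotation vector about the tool's x, y, z in degrees, a list of three; "translation": the shift along the tool's x, y, z in m, a list of three; "jaw": the closure, from 0 (fully open) to 1 (shut). A call has 1 to 5 rows; each row is the pose to reach, as a shift and turn from the pose commanded when the call began, along the tool's axes at that moment; what a row does not reach only later rows make up. A row lasts 1/10 s, in which the tool goes at most 50 mm and 8.59 degrees, less where a joint would pass 70% of its speed; a pose out of reach is approached as far as the arm can. A call with a gripper value outside its range is refused whole. The fingers move at their own pace and stop on an object; the grip force is fixed at half the most. Time passes only in rows, so rows that repeat a pose let the fingers close. It gives the time, the measured TCP pose, the force, the opening and the grip force at its end, in the units of the state.
- ctrl.read_state(): the state, without advancing time (a new reading comes with each control period).
- ctrl.snapshot(name): name is "scene" or "top" or "wrist"; returns a dict with "color" (384x512x3 uint8, red, green, blue), "z_map" (384x512 float32, mm along the optical axis (not along the pixel's ray), 0 where there is no reading), "fx", "fy", "cx", "cy" (pixels), "R" (3x3) and "t" (3): a world point X has camera coordinates R X + t; the wrist camera has in their place "hand_eye" (4x4, takes a point from camera to tool coordinates, whose origin is the TCP and whose axes are the flange's). Camera axes: x right, y down, z forward; pixel columns grow to the right and rows downward; lengths in mm; the calibration is good to about 2 mm. A picture is of the moment at which its call begins: read the wrist's pose just before it.
- ctrl.job_done(): hands the job in; it is judged then, once.
The state is a dict: "time_s": time; "q": joint angles; "joint_velocities": joint speeds; "joint_torque": joint torques, N m; "ee_pos": TCP position; "ee_rot": TCP orientation; "ft_force": force on the tool from outside, world axes, zero at the start; "ft_torque": the same for the moment, N m; "grip_width": finger opening in mm; "grip_force": force on a finger pad.
Only numpy, scipy, OpenCV 4.12 (cv2) and the standard library are available. Lean on these libraries where they do the work, as an engineer would, in place of code of your own. Each camera call takes 0.05 s, during which the arm holds its last target. There are 200 camera calls.

### The job

Set the kettle to boil on its grey control console: with the fingers closed, lightly touch the blue rib on the white bar and slide the fingertips along the bar, over the green and then the yellow rib, to the red rib, staying on the bar all the way. Finish with the fingertips still resting lightly on the red rib: the program ends while holding there. Press gently, pick nothing up, and leave the kettle and everything else on the cabinet where it stands.

Things in the scene. Friction and masses are not known exactly. Their poses are not given: they have to be found in the camera images.
- console: grey control console screwed to the cabinet top, 250 x 80 mm, 30 mm high; origin at the centre of its underside, x along the row of ribs from blue to red. It may face any way round
- bar: white bar in the console, 206 mm along the row (x), 38 mm wide, level; origin at the centre of its underside, flat top 12 mm above that (40 mm above the cabinet top at rest). Sprung: it sinks level, up to 10 mm, pressed anywhere; 1.5 N starts it, 5 N takes it to its hard stop, flush with the console. Held 3 to 6 mm down at a rib, the fingertips stay on it all along
- rib_blue (a point): blue rib, first in the row of four: rounded ridge 32 mm long across the bar (its y), about 15 mm wide along the row, its crest 2 mm above the bar's flat top. The point is the middle of the crest. Its x points along the row from blue to red, z up. It sinks with the bar. The ribs stand 55 mm apart; at rest all crests are 42 mm above the cabinet top
- rib_green (a point): green rib, second in the row of four: rounded ridge 32 mm long across the bar (its y), about 15 mm wide along the row, its crest 2 mm above the bar's flat top. The point is the middle of the crest. Its x points along the row from blue to red, z up. It sinks with the bar
- rib_yellow (a point): yellow rib, third in the row of four: rounded ridge 32 mm long across the bar (its y), about 15 mm wide along the row, its crest 2 mm above the bar's flat top. The point is the middle of the crest. Its x points along the row from blue to red, z up. It sinks with the bar
- rib_red (a point): red rib, last in the row of four: rounded ridge 32 mm long across the bar (its y), about 15 mm wide along the row, its crest 2 mm above the bar's flat top. The point is the middle of the crest. Its x points along the row from blue to red, z up. It sinks with the bar
- kettle: white electric kettle, loose on its round white base, about 155 mm across and 216 mm high, black handle along its own +x to 126 mm from the axis; origin at the centre of its underside
- jar: glass jar with a steel twist cap, 70 mm across, 100 mm high, loose beside the console; origin at the centre of its underside
- bowl: pale ceramic bowl, 120 mm across, 55 mm high, loose beside the console; origin at the centre of its underside
- spoon: wooden spoon, 240 mm long, lying loose beside the console along its own x; origin at its middle, underside
- mug: blue mug, 80 mm across, 90 mm high, handle at its +y, loose at the right; origin at the centre of its underside
- tin: green tea tin, 76 mm across, 110 mm high, loose at the right; origin at the centre of its underside
Not all that is in view belongs to the job. What is shaped like the kettle but purple is not meant.

How it is judged (in metres and radians):
On the way, in this order (a step that is already met when the one before it is completed fails the run):
1. fingertips touch the blue rib (contact force between the fingers and blue_ridge above 0.3 N), for 0.04 s.
2. fingertips on the white bar between the blue and green ribs, clear of every rib (contact force between the fingers and bar above 0.3 N and contact force between the fingers and blue_ridge below 0.05 N and contact force between the fingers and green_ridge below 0.05 N and contact force between the fingers and yellow_ridge below 0.05 N and contact force between the fingers and red_ridge below 0.05 N and x of the grasp point in the frame of rib_blue above 0 m and x of the grasp point in the frame of rib_green below 0 m), for 0.04 s.
3. fingertips touch the green rib (contact force between the fingers and green_ridge above 0.3 N), for 0.04 s.
4. fingertips on the white bar between the green and yellow ribs, clear of every rib (contact force between the fingers and bar above 0.3 N and contact force between the fingers and blue_ridge below 0.05 N and contact force between the fingers and green_ridge below 0.05 N and contact force between the fingers and yellow_ridge below 0.05 N and contact force between the fingers and red_ridge below 0.05 N and x of the grasp point in the frame of rib_green above 0 m and x of the grasp point in the frame of rib_yellow below 0 m), for 0.04 s.
5. fingertips touch the yellow rib (contact force between the fingers and yellow_ridge above 0.3 N), for 0.04 s.
6. fingertips on the white bar between the yellow and red ribs, clear of every rib (contact force between the fingers and bar above 0.3 N and contact force between the fingers and blue_ridge below 0.05 N and contact force between the fingers and green_ridge below 0.05 N and contact force between the fingers and yellow_ridge below 0.05 N and contact force between the fingers and red_ridge below 0.05 N and x of the grasp point in the frame of rib_yellow above 0 m and x of the grasp point in the frame of rib_red below 0 m), for 0.04 s.
7. fingertips touch the red rib (contact force between the fingers and red_ridge above 0.3 N), for 0.04 s.
At the end, for the whole second after the job is handed in: The fingertips rest on the red rib with 0.3 to 12 N, and kettle, jar, bowl, spoon, mug and tin stand within 15 mm of where they began, the kettle upright (contact force between the fingers and red_ridge above 0.3 N and contact force between the fingers and bar below 12 N and distance of each of kettle, jar, bowl, spoon, mug, tin from where it was at the start of the episode below 0.015 m and angle between kettle's own z axis and vertical below 0.1 rad); the arm keeps its last pose, push and grip.
It fails at once if the bar is pressed hard (over 12 N) (contact force between the fingers and bar above 12 N).
It fails at once if the kettle, jar, bowl, spoon, mug or tin is lifted, carried or pushed more than 15 mm (distance of any of kettle, jar, bowl, spoon, mug, tin from where it was at the start of the episode above 0.015 m).
It also fails if it takes over 34 s, if anything falls off the work surface, if the arm or the gripper's body presses on something with over 40 N, if the wrist force passes 120 N, or if a joint passes its speed limit or range.

## Working session

There is one attempt and no reset: what is moved stays moved. The work goes in short steps, Python scripts to look and compute and a shell command to move; the robot and the scene stay as the last step left them, time stands still between calls to the robot, and variables do not carry over. Pictures are saved under pics/ and viewed, at most 10 in all, crops included, and the job is handed in when it is done.

```bash
mkdir -p pics; ls; python3 - <<'E'
from rig import ctrl
import cv2,numpy as np
s=ctrl.read_state()
print({k:s[k] for k in('time_s','ee_pos','ee_rot','ft_force','grip_width')},ctrl.grasp_offset)
ims=[]
for n in('scene','top'):
    d=ctrl.snapshot(n); np.savez(f'{n}.npz',**d); cv2.imwrite(f'pics/{n}.png',d['color'][...,::-1])
    print(n,d['fx'],d['R'].tolist(),d['t'])
E
```

```text
pics
{'time_s': 0.0, 'ee_pos': array([ 250.00347153, -572.39608387,  221.76521702]), 'ee_rot': array([-6.85302784e-04,  9.78875766e-01,  2.04454731e-01, -1.70391184e-04]), 'ft_force': array([-0.18117026, -0.42608118, -0.58681132]), 'grip_width': 87.0360199441356} 18.700000000000003
scene 389.9788185827678 [[0.7817253592115293, 0.6235811724296377, -0.007210003944764577], [0.390271547969683, -0.4981991612101283, -0.7742646282860091], [-0.48640886259499067, 0.602448435271271, -0.6328209077047348]] [-425.36457881 -170.42192933 1625.14572507]
top 481.05408120630057 [[0.006023621569505143, -0.9998463653077784, -0.016460916256771832], [-0.9813543328650862, -0.002748143314335942, -0.19218772352896368], [0.19211295987025162, 0.01731165760835554, -0.9812201165695403]] [   5.55954742  519.29573069 1663.37617017]
```

View pics/top.png

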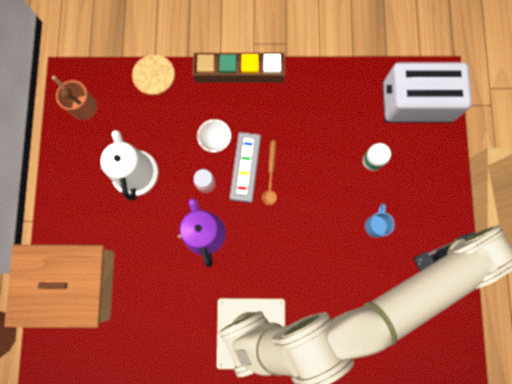

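View pics/scene.png

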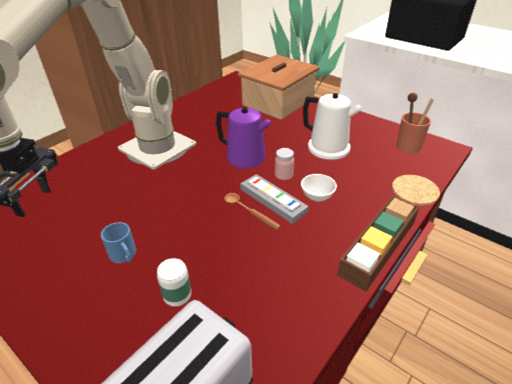

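The top view shows the console around (245,167), with blue at (248,144) and red at (242,188). The jar is at (204,180), the bowl at (214,136), the spoon at about x=270, and the purple decoy kettle at (203,232). The scene view confirms the order of the ribs.

```bash
cat > h.py <<'E'
import numpy as np,cv2
def ray(d,u,v,z):
    R,t=d['R'],d['t']; c=-R.T@t; r=R.T@np.array([(u-d['cx'])/d['fx'],(v-d['cy'])/d['fy'],1]); return c+r*(z-c[2])/r[2]
HUE={'blue':(105,130),'green':(45,85),'yellow':(22,35),'red':(0,8)}
def blobs(d,roi,amin=4):
    h=cv2.cvtColor(d['color'],cv2.COLOR_RGB2HSV); x0,y0,x1,y1=roi; o={}
    for k,(a,b) in HUE.items():
        m=np.zeros(h.shape[:2],np.uint8); m[y0:y1,x0:x1]=cv2.inRange(h,(a,110,110),(b,255,255))[y0:y1,x0:x1]
        n,_,st,ce=cv2.connectedComponentsWithStats(m)
        o[k]=[(st[i,4],ce[i].round(2)) for i in range(1,n) if st[i,4]>=amin]
    return o
E
python3 - <<'E'
from h import *
for n,roi in(('top',(236,138,256,194)),('scene',(245,175,302,215))):
    d=dict(np.load(n+'.npz'))
    for k,l in blobs(d,roi).items():
        for a,c in l:
            u,v=c; z=d['z_map'][int(round(v)),int(round(u))]
            X=d['R'].T@(z*np.array([(u-d['cx'])/d['fx'],(v-d['cy'])/d['fy'],1])-d['t'])
            print(n,k,a,c,ray(d,u,v,42).round(1),'depth pt',X.round(1))
d=dict(np.load('top.npz'))
for nm,(u,v,z) in dict(jar=(204,175,100),bowl=(214,134,55),spoontip=(273,141,8),spoonbowl=(269,198,10),kettlelid=(203,228,216)).items(): print(nm,ray(d,u,v,z).round(0))
E
```

```text
top blue 12 [248.  143.5] [667.2  11.8  42. ] depth pt [665.5  11.7  48.1]
top green 8 [245.62 158.  ] [612.9  20.1  42. ] depth pt [613.7  20.1  38.7]
top yellow 15 [243.67 172.6 ] [558.8  26.7  42. ] depth pt [558.5  26.6  43.3]
top red 16 [254.56 188.81] [499.7 -12.7  42. ] depth pt [506.8 -12.5   3.3]
top red 14 [241.5 187.5] [504.3  34.   42. ] depth pt [504.2  34.   42.5]
scene blue 17 [291.24 202.59] [667.1  16.   42. ] depth pt [669.3  12.5  45.7]
scene green 13 [279. 195.] [612.5  22.3  42. ] depth pt [616.   17.3  47.2]
scene yellow 8 [267.5 187.5] [557.6  30.   42. ] depth pt [558.6  28.7  43.4]
scene red 23 [247.52 176.3 ] [462.7  36.1  42. ] depth pt [427.4  76.7   0.7]
scene red 503 [287.2  184.31] [600.9  86.3  42. ] depth pt [574.4 126.1   3.6]
scene red 15 [256.07 180.87] [503.4  34.5  42. ] depth pt [506.3  30.9  45.6]
scene red 278 [257.08 205.66] [588.  -65.2  42. ] depth pt [559.4 -30.2   1.5]
scene red 35 [247.46 211.8 ] [ 582.2 -107.2   42. ] depth pt [553.8 -74.8   2.2]
jar [537. 163. 100.]
bowl [699. 135.  55.]
spoontip [687. -80.   8.]
spoonbowl [472. -65.  10.]
kettlelid [341. 149. 216.]
```

Both views agree: blue is near (667,13) and red near (504,34), 164 mm apart where 165 is expected. The row points at about 172.5°. I'll close the jaw and go above the blue rib, with tool x lined up with the row.

```bash
cat > d.py <<'E'
import sys,numpy as np
from rig import ctrl
from scipy.spatial.transform import Rotation as Ro
def delta(T,rowdeg):
    s=ctrl.read_state(); q=s['ee_rot']; R=Ro.from_quat(np.r_[q[1:],q[0]])
    a=np.radians(rowdeg); G=Ro.from_matrix(np.c_[[np.cos(a),np.sin(a),0],[np.sin(a),-np.cos(a),0],[0,0,-1]])
    print('t',round(s['time_s'],2),'pos',s['ee_pos'].round(1),'F',s['ft_force'].round(2),'grip',round(s['grip_width'],1))
    print('tool shift mm',R.inv().apply(np.array(T)-s['ee_pos']).round(1),'rotvec deg',np.degrees((R.inv()*G).as_rotvec()).round(2))
if __name__=='__main__': delta([float(x) for x in sys.argv[1:4]],float(sys.argv[4]))
E
python3 -m inch '[{"rot":[0,0,2],"translation":[0.042,-0.025,0],"jaw":1},{"rot":[0,0,4],"translation":[0.084,-0.050,0],"jaw":1},{"rot":[0,0,6],"translation":[0.126,-0.075,0],"jaw":1},{"rot":[0,0,8],"translation":[0.168,-0.100,0],"jaw":1},{"rot":[0,0,10],"translation":[0.210,-0.125,0],"jaw":1}]'; python3 d.py 667 13 140 -7.5
```

```text
time_s: 0.6
ee_pos: [393.2, -372.3, 222.3]
ee_rot: [-0.0, 0.993, 0.118, -0.0]
ft_force: [0.8, -1.0, 0.9]
grip_width: 55.2
grip_force: 0.0
t 0.6 pos [ 393.2 -372.3  222.3] F [ 0.84 -1.    0.88] grip 55.2
tool shift mm [ 356.2 -310.7   82.3] rotvec deg [-0.0e+00  2.0e-02  2.1e+01]
```

```bash
python3 -m inch '[{"rot":[0,0,3],"translation":[0.036,-0.031,0],"jaw":1},{"rot":[0,0,5],"translation":[0.072,-0.062,0],"jaw":1},{"rot":[0,0,8],"translation":[0.108,-0.093,0],"jaw":1},{"rot":[0,0,10],"translation":[0.144,-0.125,0],"jaw":1},{"rot":[0,0,13],"translation":[0.180,-0.156,0],"jaw":1}]'; python3 d.py 667 13 140 -7.5
```

```text
time_s: 1.1
ee_pos: [531.5, -178.4, 222.4]
ee_rot: [0.0, 1.0, 0.004, -0.0]
ft_force: [-0.0, -1.1, -0.2]
grip_width: 15.0
grip_force: 0.0
t 1.1 pos [ 531.5 -178.4  222.4] F [-0.04 -1.07 -0.25] grip 15.0
tool shift mm [ 137.2 -190.2   82.4] rotvec deg [0.01 0.01 8.  ]
```

```bash
python3 -m inch '[{"rot":[0,0,3],"translation":[0.030,-0.040,0],"jaw":1},{"rot":[0,0,6],"translation":[0.060,-0.080,0],"jaw":1},{"rot":[0,0,8],"translation":[0.090,-0.120,0.020],"jaw":1},{"rot":[0,0,8],"translation":[0.115,-0.158,0.050],"jaw":1},{"rot":[0,0,8],"translation":[0.137,-0.189,0.082],"jaw":1}]'; python3 -m inch '[{"rot":[0,0,0],"translation":[0,0,0],"jaw":1},{"rot":[0,0,0],"translation":[0,0,0],"jaw":1},{"rot":[0,0,0],"translation":[0,0,0],"jaw":1}]'; python3 d.py 667 13 140 -7.5
python3 - <<'E'
from h import *
from rig import ctrl
from scipy.spatial.transform import Rotation as Ro
s=ctrl.read_state(); d=ctrl.snapshot('wrist'); cv2.imwrite('pics/w1.png',d['color'][...,::-1])
q=s['ee_rot']; W=np.eye(4); W[:3,:3]=Ro.from_quat(np.r_[q[1:],q[0]]).as_matrix(); W[:3,3]=s['ee_pos']
C=np.linalg.inv(W@d['hand_eye']); d['R']=C[:3,:3]; d['t']=C[:3,3]; np.savez('w1.npz',**d)
for k,l in blobs(d,(0,0,512,384),60).items():
    for a,c in l: print(k,a,c,ray(d,*c,42).round(1))
E
```

```text
time_s: 1.6
ee_pos: [663.6, 7.3, 145.0]
ee_rot: [-0.0, 0.998, -0.064, 0.001]
ft_force: [1.4, -0.2, -0.1]
grip_width: 0.7
grip_force: 0.0
time_s: 1.9
ee_pos: [662.6, 3.7, 146.2]
ee_rot: [0.0, 0.998, -0.065, 0.0]
ft_force: [0.4, -0.7, 0.0]
grip_width: 0.5
grip_force: 0.0
t 1.9 pos [662.6   3.7 146.2] F [ 0.37 -0.66  0.04] grip 0.5
tool shift mm [ 3.1 -9.8  6.2] rotvec deg [ 0.04 -0.05  0.01]
blue 591 [242.03 188.49] [666.9  14.5  42. ]
green 97 [230.77 244.  ] [617.   31.8  42. ]
yellow 153 [271.97 298.29] [556.1   1.7  42. ]
yellow 95 [236.91 304.2 ] [554.   35.5  42. ]
red 105496 [282.85 117.51] [720.9 -25.9  42. ]
red 2139 [ 46.38 325.57] [553.9 222.8  42. ]
red 4633 [438.44 330.32] [ 498.8 -155.5   42. ]
```

View pics/w1.png

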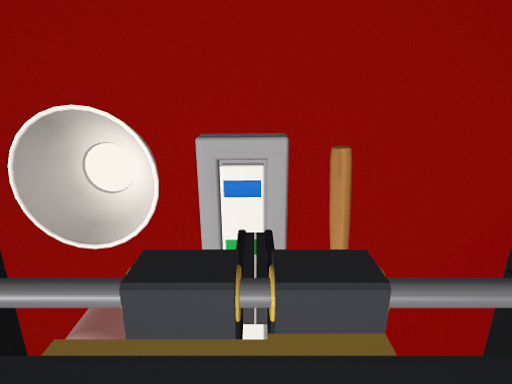

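The wrist view shows the blue rib at (242,188), which gives (667,14.5) and matches the other views. The console sides run vertical in the image, so the yaw is right. Now I'll go down to just above the blue rib.

```bash
python3 -m inch '[{"rot":[0,0,0],"translation":[0.003,-0.010,0.030],"jaw":1},{"rot":[0,0,0],"translation":[0.003,-0.010,0.060],"jaw":1},{"rot":[0,0,0],"translation":[0.003,-0.010,0.085],"jaw":1},{"rot":[0,0,0],"translation":[0.003,-0.010,0.091],"jaw":1},{"rot":[0,0,0],"translation":[0.003,-0.010,0.091],"jaw":1}]'; python3 d.py 667 14.2 42 -7
python3 - <<'E'
from h import *
from rig import ctrl
d=ctrl.snapshot('scene'); cv2.imwrite('pics/s2.png',cv2.resize(d['color'][140:240,200:340,::-1],(700,500),interpolation=cv2.INTER_CUBIC))
E
```

```text
time_s: 2.45
ee_pos: [666.6, 13.5, 54.9]
ee_rot: [0.0, 0.998, -0.065, -0.0]
ft_force: [0.8, -0.6, 0.7]
grip_width: 0.3
grip_force: 0.0
t 2.45 pos [666.6  13.5  54.9] F [ 0.78 -0.59  0.72] grip 0.3
tool shift mm [ 0.3 -0.8 12.9] rotvec deg [ 0.03  0.01 -0.49]
```

View pics/s2.png

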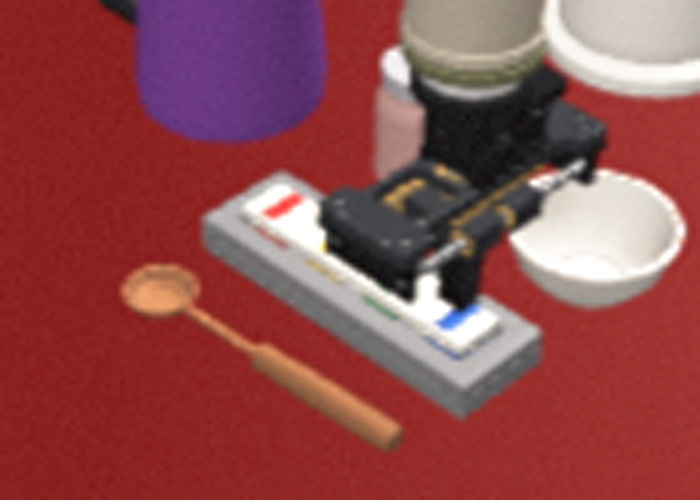

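The tips are over the blue rib, with the jar, bowl and spoon clear. I'll lower slowly while reading the force.

```bash
python3 -m inch '[{"rot":[0,0,0],"translation":[0,-0.001,0.005],"jaw":1},{"rot":[0,0,0],"translation":[0,-0.001,0.009],"jaw":1},{"rot":[0,0,0],"translation":[0,-0.001,0.012],"jaw":1},{"rot":[0,0,0],"translation":[0,-0.001,0.014],"jaw":1},{"rot":[0,0,0],"translation":[0,-0.001,0.014],"jaw":1}]'; python3 -m inch '[{"rot":[0,0,0],"translation":[0,0,0.001],"jaw":1},{"rot":[0,0,0],"translation":[0,0,0.002],"jaw":1},{"rot":[0,0,0],"translation":[0,0,0.002],"jaw":1}]';  python3 -m inch '[{"rot":[0,0,0],"translation":[0,0,0.001],"jaw":1},{"rot":[0,0,0],"translation":[0,0,0.001],"jaw":1},{"rot":[0,0,0],"translation":[0,0,0.001],"jaw":1}]'
```

```text
time_s: 3.0
ee_pos: [667.1, 15.7, 40.7]
ee_rot: [-0.0, 0.998, -0.065, 0.0]
ft_force: [0.3, 0.1, 3.1]
grip_width: 0.3
grip_force: 1.1
time_s: 3.3
ee_pos: [667.1, 15.6, 38.7]
ee_rot: [0.0, 0.998, -0.065, 0.0]
ft_force: [-0.0, 0.5, 2.4]
grip_width: 0.3
grip_force: 1.4
time_s: 3.6
ee_pos: [667.1, 15.7, 37.7]
ee_rot: [0.0, 0.998, -0.065, 0.0]
ft_force: [0.3, 0.4, 3.5]
grip_width: 0.7
grip_force: 1.6
```

Contact came near z=42, and the bar is now about 4 mm down at about 3 N. Now the slide; red is at roughly tool x −164 mm, y +3 mm.

```bash
python3 -m inch '[{"rot":[0,0,0],"translation":[-0.005,0,0],"jaw":1},{"rot":[0,0,0],"translation":[-0.011,0,0],"jaw":1},{"rot":[0,0,0],"translation":[-0.017,0,0],"jaw":1},{"rot":[0,0,0],"translation":[-0.023,0,0],"jaw":1},{"rot":[0,0,0],"translation":[-0.028,0,0],"jaw":1}]'; python3 -m inch '[{"rot":[0,0,0],"translation":[0,0,0],"jaw":1},{"rot":[0,0,0],"translation":[0,0,0],"jaw":1}]'; python3 d.py 504 34.2 37.5 -7
```

```text
time_s: 4.1
ee_pos: [638.4, 19.3, 37.5]
ee_rot: [0.0, 0.998, -0.065, -0.0]
ft_force: [2.1, -0.6, 2.7]
grip_width: 0.5
grip_force: 1.3
time_s: 4.3
ee_pos: [638.2, 19.4, 37.2]
ee_rot: [0.0, 0.998, -0.064, -0.001]
ft_force: [-2.0, 0.1, 2.4]
grip_width: 0.2
grip_force: 1.4
t 4.3 pos [638.2  19.4  37.2] F [-2.02  0.08  2.44] grip 0.2
tool shift mm [-1.35e+02  2.60e+00 -1.00e-01] rotvec deg [ 0.02  0.1  -0.4 ]
```

```bash
python3 -m inch '[{"rot":[0,0,0],"translation":[-0.006,0,0],"jaw":1},{"rot":[0,0,0],"translation":[-0.012,0,0],"jaw":1},{"rot":[0,0,0],"translation":[-0.018,0,0],"jaw":1},{"rot":[0,0,0],"translation":[-0.023,0.0005,0],"jaw":1},{"rot":[0,0,0],"translation":[-0.027,0.0005,0],"jaw":1}]'; python3 -m inch '[{"rot":[0,0,0],"translation":[-0.005,0,0],"jaw":1},{"rot":[0,0,0],"translation":[-0.011,0,0],"jaw":1},{"rot":[0,0,0],"translation":[-0.017,0,0],"jaw":1},{"rot":[0,0,0],"translation":[-0.023,0.0005,0],"jaw":1},{"rot":[0,0,0],"translation":[-0.027,0.0005,0],"jaw":1}]';python3 -m inch '[{"rot":[0,0,0],"translation":[0,0,0],"jaw":1},{"rot":[0,0,0],"translation":[0,0,0],"jaw":1}]'; python3 d.py 504 34.2 37.5 -7
```

```text
time_s: 4.8
ee_pos: [611.8, 22.2, 37.7]
ee_rot: [0.0, 0.998, -0.065, 0.0]
ft_force: [1.7, 0.1, 4.0]
grip_width: 0.4
grip_force: 1.6
time_s: 5.3
ee_pos: [584.7, 25.2, 37.4]
ee_rot: [0.0, 0.998, -0.065, -0.0]
ft_force: [1.6, -0.5, 3.3]
grip_width: 0.2
grip_force: 1.3
time_s: 5.5
ee_pos: [584.5, 25.3, 37.2]
ee_rot: [0.0, 0.998, -0.065, -0.001]
ft_force: [-0.8, -0.3, 2.3]
grip_width: 0.7
grip_force: 1.4
t 5.5 pos [584.5  25.3  37.2] F [-0.76 -0.29  2.3 ] grip 0.7
tool shift mm [-81.    1.5  -0.2] rotvec deg [ 0.02  0.1  -0.4 ]
```

```bash
python3 -m inch '[{"rot":[0,0,0],"translation":[-0.006,0,0],"jaw":1},{"rot":[0,0,0],"translation":[-0.012,0,0],"jaw":1},{"rot":[0,0,0],"translation":[-0.018,0,0],"jaw":1},{"rot":[0,0,0],"translation":[-0.023,0.0005,0],"jaw":1},{"rot":[0,0,0],"translation":[-0.027,0.0005,0],"jaw":1}]'; python3 -m inch '[{"rot":[0,0,0],"translation":[-0.005,0,0],"jaw":1},{"rot":[0,0,0],"translation":[-0.011,0,0],"jaw":1},{"rot":[0,0,0],"translation":[-0.017,0,0],"jaw":1},{"rot":[0,0,0],"translation":[-0.023,0.0005,0],"jaw":1},{"rot":[0,0,0],"translation":[-0.027,0.0005,0],"jaw":1}]';python3 -m inch '[{"rot":[0,0,0],"translation":[0,0,0],"jaw":1},{"rot":[0,0,0],"translation":[0,0,0],"jaw":1}]'; python3 d.py 504 34.2 37.5 -7
python3 - <<'E'
from h import *
from rig import ctrl
for n in('scene','top'):
    d=ctrl.snapshot(n); x,y=(200,130) if n=='scene' else (185,110); cv2.imwrite(f'pics/{n}3.png',cv2.resize(d['color'][y:y+100,x:x+140,::-1],(700,500),interpolation=cv2.INTER_CUBIC))
E
```

```text
time_s: 6.0
ee_pos: [558.2, 28.2, 37.7]
ee_rot: [0.0, 0.998, -0.065, 0.0]
ft_force: [2.3, 0.4, 3.9]
grip_width: 0.4
grip_force: 1.6
time_s: 6.5
ee_pos: [531.0, 31.2, 37.4]
ee_rot: [0.0, 0.998, -0.065, -0.0]
ft_force: [1.5, -0.3, 2.9]
grip_width: 0.4
grip_force: 1.3
time_s: 6.7
ee_pos: [530.9, 31.2, 37.2]
ee_rot: [0.0, 0.998, -0.065, -0.001]
ft_force: [-2.7, 0.3, 2.7]
grip_width: 0.4
grip_force: 1.4
t 6.7 pos [530.9  31.2  37.2] F [-2.67  0.33  2.69] grip 0.4
tool shift mm [-27.    0.5  -0.3] rotvec deg [ 0.03  0.1  -0.4 ]
```

View pics/scene3.png

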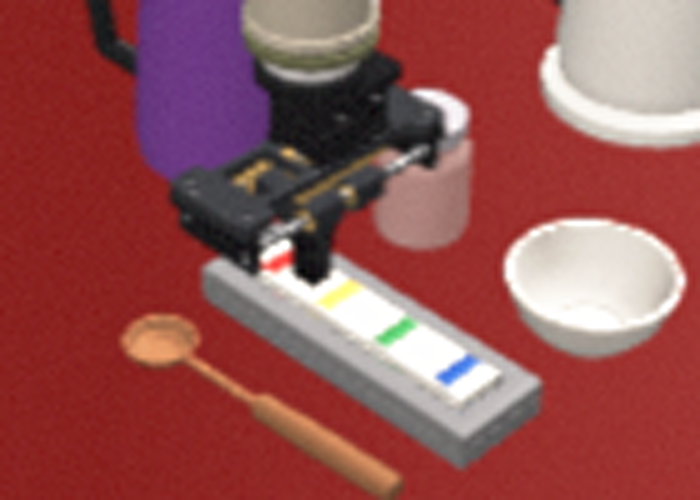

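The tips are in the middle of the bar between yellow and red, and the jar, bowl and spoon haven't moved. Last stretch to red.

```bash
python3 -m inch '[{"rot":[0,0,0],"translation":[-0.006,0,0],"jaw":1},{"rot":[0,0,0],"translation":[-0.012,0,0],"jaw":1},{"rot":[0,0,0],"translation":[-0.018,0,0],"jaw":1},{"rot":[0,0,0],"translation":[-0.023,0.0005,0],"jaw":1},{"rot":[0,0,0],"translation":[-0.027,0.0005,0],"jaw":1}]';python3 -m inch '[{"rot":[0,0,0],"translation":[0,0,0],"jaw":1},{"rot":[0,0,0],"translation":[0,0,0],"jaw":1},{"rot":[0,0,0],"translation":[0,0,0],"jaw":1}]'; python3 d.py 504 34.2 37.5 -7
python3 - <<'E'
from h import *
from rig import ctrl
d=ctrl.snapshot('scene'); x,y=200,130; cv2.imwrite('pics/s4.png',cv2.resize(d['color'][y:y+100,x:x+140,::-1],(700,500),interpolation=cv2.INTER_CUBIC))
E
```

```text
time_s: 7.3
ee_pos: [504.5, 34.1, 37.7]
ee_rot: [0.0, 0.998, -0.065, 0.0]
ft_force: [1.9, -0.3, 3.3]
grip_width: 0.2
grip_force: 1.6
time_s: 7.6
ee_pos: [504.2, 34.2, 37.2]
ee_rot: [0.0, 0.998, -0.065, -0.001]
ft_force: [-2.3, -0.1, 4.3]
grip_width: 0.9
grip_force: 1.7
t 7.6 pos [504.2  34.2  37.2] F [-2.32 -0.12  4.25] grip 0.9
tool shift mm [-0.2  0.  -0.3] rotvec deg [ 0.02  0.09 -0.4 ]
```

View pics/s4.png

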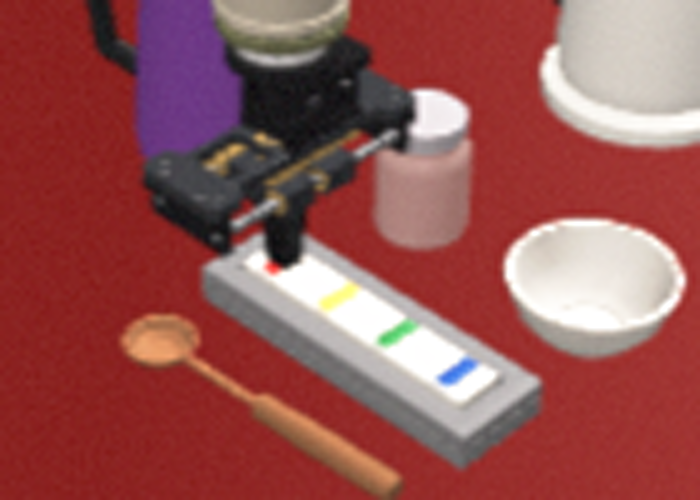

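The tips rest on the red rib, with some red showing at (272,266). The force is about 4 N and the bar is about 4–5 mm down. I'll hand it in.

```bash
python3 -c "
from rig import ctrl
print(ctrl.job_done())"
```

```text
the job is handed in; nothing more can be done
None
```

The job is handed in with the fingertips resting on the red rib at about 4 N, after sliding along the bar from blue over green and yellow in 7.6 s; the jar, bowl and spoon looked unmoved in the last picture, and no verdict came back.

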